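# Seat the standing memory module and clear the board's settings

### The job

On one of the two small computer boards the memory module still stands up at an angle in its socket. With the fingertips press it gently down until it catches and stays flat, then press the square button on the same board and let it spring back, so that the settings of the old memory are cleared. Do not press the round power button, do not lift or shove the board, and leave the other board and everything else on the bench where it is, untouched.

Things in the scene. Friction and masses are not known exactly. Their poses are not given: they have to be found in the camera images.
- board_a: The board to work on, whose memory module stands up: green circuit board 146 mm (its x) by 102 mm (its y), loose on four brass standoffs, 0.35 kg. Origin: its centre, at bench height; the board's top face is 12 mm higher. The memory socket is at its +x end, two push buttons at its -x end (nearer to the robot). Metal jacks along the +y edge, x = -36 to +28 mm, rise to z = 28 mm.
- module_a_edge (a point): Middle of the memory module's free edge, upper face. The module is a green card with flat black chips, 68 mm along the board's y, 30 mm from hinge to free edge (towards the board's +x). Standing, this edge is 32 mm above the bench, at x = +48 mm of the board; flat, 18 mm and x = +52 mm. Socket arms with steel clips at y = +-34 to 38 mm reach 20 mm above the bench.
- board_a_sink_top (a point): Centre of the top of the 40 x 40 mm finned heat sink on the same board, 36 mm above the bench, at x = -12, y = 0 mm of the board: between the memory socket and the buttons, in nobody's way if the fingers come from above.
- module_a (a joint): Tilt of the memory module: 0 = standing at its steepest (0.5 rad above flat), 0.5 = flat. Sprung: pressing the free edge down takes up to about 6 N; past about 0.43 the clips catch it and pull it flat, and it stays there (0.49 or more). Let go before that, it springs back up.
- clear_a_top (a point): Centre of the top of the square button (clears the settings): plain grey cap 11.5 x 11.5 mm in a black 14 mm housing, at x = -56, y = -26 mm in the board's frame, top 24.5 mm above the bench.
- clear_a (a joint): Travel of the square button: 0 = out, 0.003 m = fully pressed (1 N to start, 4 N fully down); springs back.
- power_a_top (a point): Centre of the top of the round power button, not to be pressed: plain grey cap 13 mm across, at x = -56, y = +26 mm in the board's frame, same height.
- power_a (a joint): Travel of the round power button: 0 = out, 0.003 m = fully pressed, as light as the square one.
- board_b: The other board, same in every way but with its memory module already flat in the socket. Origin and axes as for board_a. To be left alone.
- old_module: Bystander: a memory module lying loose on the bench, 30 x 68 x 2.4 mm, origin at the middle of its long gold-contact edge, its x across the card.
- driver_1: Bystander: precision screwdriver, 165 mm long along its y, 16 mm thick, lying between the boards; origin under its centre.
- screw_dish: Bystander: round steel dish of screws, 67 mm across, 14 mm high, origin under its centre.
- parts_box_2: Bystander: small open plastic parts box, 40 x 60 x 26 mm, origin under its centre.
- loupe: Bystander: black watchmaker's loupe, 34 mm across, 26 mm high, origin under its centre.
- tape_kapton: Bystander: roll of amber tape lying flat, 52 mm across, 12 mm high, origin under its centre.
- usb_stick: Bystander: USB stick, 18 x 49 x 8 mm (long along its y), origin under its centre.

How it is judged:
By the outcome, as a careful person would: the job done as asked, in the order asked, and still so for the second after the job is handed in, with the robot touching nothing.
It also fails if it takes over 42 s, if anything falls off the work surface, if the arm or the gripper's body presses on something with over 40 N, if the wrist force passes 120 N, or if a joint passes its speed limit or range.

### The arm

A 6-joint arm with a two-finger parallel gripper is mounted at the origin on a cart in front of the work surface, level with it; the furniture and walls round the work are solid. World frame = base frame: x ahead of the robot, y to its left, z up, the work surface at z = 0. Lengths are in m, angles in rad, forces in N, time in s.
With the tool pointing down it reaches from about 0.425 to 0.95 m from the base axis. Payload 3.5 kg.
Tool frame: the origin (TCP) lies midway between the tips of the shut fingers; the grasp point (between the pads) lies 19 mm behind it (ctrl.pinch_z is the distance from the TCP to the grasp point, in m); z points along the fingers, y is the line along which they close (so a half turn about z gives the same grasp; the last joint's range is limited). The gripper opens to 85 mm and grips with 20 to 120 N. Pads are 22 mm wide; open, the fingers measure 114 mm over their backs; the gripper's body (76 mm by 85 mm) begins 54 mm behind the grasp point. The pads swing forward as they close: fully open they stand 13 mm farther back than shut.
Start: joints at [-1.393, 0.286, 1.577, -0, 1.279, -0.15], TCP at [0.217, -0.639, 0.231] pointing down, gripper open.
Joint ranges: [-2.77, 2.77], [-0.9, 2.22], [0.21, 2.48], [-1.53, 4.67], [0.24, 2.81], [-2.84, 2.84]. Speed limits (rad/s): [2.79, 2.79, 3.14, 3.14, 3.14, 3.14].

### API

Orientations are given as a unit quaternion [x, y, z, w].
In Python, from plant import get_state, viewer, sign_off, ctrl gives the robot as it stands. The module is installed in compiled form; this text tells all that it offers.
- The arm moves only by the shell command python3 -m handwheel 'ROWS' [FORCE]. ROWS is JSON, a list that holds one entry, the list of rows, each a list of 5 numbers: the finger opening in m, from 0 to 0.0854, then the shift along the tool's x, y, z in m, then the turn about the tool's z in degrees. In form: [[[claw, x, y, z, spin], ...]]. A call has 1 to 12 rows; each row shifts and turns the commanded pose from where the row before left it, along the tool's axes as they then stand; what a row does not reach is not made up. A row lasts 1/12 s, in which the tool goes at most 41.7 mm and 7.16 degrees, less where a joint would pass 70% of its speed; a pose out of reach is approached as far as the arm can. A call is refused whole if a number of a shift passes 0.0417 or a number of a turn 7.16, either way. A call with a gripper value outside its range is refused whole. The fingers move at their own pace and stop on an object; FORCE is the grip in N (left out, the last holds). Time passes only in rows, so rows that do not move let the fingers close. It gives the time, the measured TCP pose, the force, the opening and the grip force at its end, in the units of the state.
- get_state(): the state, without advancing time (a new reading comes with each control period).
- viewer.read_camera(name): name is "scene" or "top" or "wrist"; returns the picture (400x640x3 uint8, blue, green, red); there is no depth.
- viewer.camera_params(name): a dict with "fov_y" (degrees; the focal length in pixels is half the picture's height over the tangent of half this angle, whatever the lens; pixels are square), "cx", "cy" (the principal point, pixels), "k1" (the pictures are not rectified: a ray, as slopes to the right and down, at radius r is drawn at 1 + k1 r^2 times it, then the intrinsics apply), "xyz" and "attitude" of the camera in the world; the wrist camera has in their place "hand_eye" (4x4, takes a point from camera to tool coordinates, whose origin is the TCP and whose axes are the flange's). Camera axes: x right, y up, looking along -z (the intrinsics and any distortion apply to the point x, -y, -z); pixel columns grow to the right and rows downward; lengths in m; the calibration is good to about 2 mm. A picture is of the moment at which its call begins: read the wrist's pose just before it. camera_params takes no time and is no camera call.
- sign_off(): hands the job in; it is judged then, once.
Trained networks look in the newest picture that a camera, given by its name, has taken for a name from the list of things; names that differ only in an ending like _2 or _b are one class to them, and where a whole thing is asked for, a point or a joint stands for the part that bears it (a point fixed in the world has none). Each returns a list of dicts, best first, with "confidence" (0 to 1); they miss things now and then, are a little off and sometimes report something else, mostly with a low value. They report only what shows in the picture. A call takes as long as a camera call.
- viewer.look_for(camera, name): "extent" ([left, top, width, height] as shares, 0 to 1, of the picture: columns of its width, rows of its height, round what is visible of it).
- viewer.outline_of(camera, name): "mask" (400x640 bool, what is visible of it) and "extent" ([left, top, width, height] as shares, 0 to 1, of the picture: columns of its width, rows of its height, round what is visible of it).
- viewer.pinpoint(camera, name): "xy" ([column, row] as shares, 0 to 1, of the picture: columns of its width, rows of its height: a listed point, or the origin of a listed thing).
The state is a dict: "time": time; "qpos": joint angles; "dq": joint speeds; "joint_efforts": joint torques, N m; "eef_pos": TCP position; "tcp_rot": TCP orientation; "contact_force": force on the tool from outside, world axes, zero at the start; "wrist_torque": the same for the moment, N m; "opening": opening from 0.0 (shut) to 1.0 (fully open); "finger_force": force on a finger pad.
Only numpy, scipy, OpenCV 4.12 (cv2) and the standard library are available. Lean on these libraries where they do the work, as an engineer would, in place of code of your own. Each camera call takes 0.05 s, during which the arm holds its last target. There are 200 camera calls.

## Working session

There is one attempt and no reset: what is moved stays moved. The work goes in short steps, Python scripts to look and compute and a shell command to move; the robot and the scene stay as the last step left them, time stands still between calls to the robot, and variables do not carry over. Pictures are saved under pics/ and viewed, at most 10 in all, crops included, and the job is handed in when it is done.

```bash
mkdir -p pics; cat > h.py <<'E'
import numpy as np,cv2
from scipy.spatial.transform import Rotation as R
from plant import get_state, viewer, sign_off, ctrl
def cam(name):
    p=viewer.camera_params(name); f=200/np.tan(np.radians(p['fov_y'])/2)
    if 'hand_eye' in p:
        s=get_state();T=np.eye(4);T[:3,:3]=R.from_quat(s['tcp_rot']).as_matrix();T[:3,3]=s['eef_pos'];M=T@np.array(p['hand_eye'])
    else:
        M=np.eye(4);a=np.array(p['attitude'],float)
        M[:3,:3]=R.from_quat(a).as_matrix() if a.size==4 else a.reshape(3,3);M[:3,3]=p['xyz']
    return p,f,M
def ray(c,uv):
    p,f,M=c; d=np.array([(uv[0]-p['cx'])/f,(uv[1]-p['cy'])/f]);u=d.copy()
    for _ in range(30): u=d/(1+p['k1']*(u@u))
    return M[:3,3],M[:3,:3]@np.array([u[0],-u[1],-1])
def at(c,uv,z):
    o,d=ray(c,uv);return o+d*(z-o[2])/d[2]
def proj(c,P):
    p,f,M=c;q=M[:3,:3].T@(np.array(P)-M[:3,3]);u=np.array([q[0],-q[1]])/-q[2];u=u*(1+p['k1']*(u@u));return u*f+[p['cx'],p['cy']]
E
python3 - <<'E'
from h import *
for n in ['top','scene']:
    im=viewer.read_camera(n);cv2.imwrite(f'pics/{n}0.png',im);c=cam(n);print(n,c[0])
    for k,z in [('module_a_edge',.032),('board_a_sink_top',.036),('clear_a_top',.0245),('power_a_top',.0245),('board_a',.012)]:
        for r in viewer.pinpoint(n,k)[:3]:
            uv=np.array(r['xy'])*[640,400];print(k,round(r['confidence'],2),uv.round(),at(c,uv,z).round(4))
s=get_state();print(s)
E
```

```text
top {'fov_y': 51.07243137635167, 'cx': 317.1604856666147, 'cy': 204.94123557965023, 'k1': -0.11158649256650585, 'xyz': array([0.42427773, 0.02365669, 1.24231837]), 'attitude': array([ 0.01040446, -0.02960997, -0.69824574,  0.71516982])}
module_a_edge 0.73 [373. 165.] [ 0.6136 -0.1685  0.032 ]
board_a_sink_top 0.56 [369. 187.] [ 0.5484 -0.1575  0.036 ]
board_a 0.77 [279. 192.] [0.5301 0.1031 0.012 ]
board_a 0.57 [371. 183.] [ 0.5624 -0.1663  0.012 ]
scene {'fov_y': 56.92205632053178, 'cx': 317.4645660305827, 'cy': 199.31817961680974, 'k1': -0.0037913255746455767, 'xyz': array([-0.13434721,  0.3793582 ,  0.52306931]), 'attitude': array([-0.23099689,  0.41020048,  0.75818505, -0.45114458])}
module_a_edge 0.45 [350. 164.] [ 0.6118 -0.1524  0.032 ]
board_a_sink_top 0.75 [350. 164.] [ 0.6079 -0.1472  0.036 ]
board_a_sink_top 0.62 [367. 171.] [ 0.5545 -0.1677  0.036 ]
power_a_top 0.32 [208. 266.] [0.4088 0.3044 0.0245]
board_a 0.88 [362. 180.] [ 0.5558 -0.1536  0.012 ]
board_a 0.8 [274. 214.] [0.5206 0.1197 0.012 ]
{'time': 0.6, 'qpos': array([-1.39298145e+00,  2.86276907e-01,  1.57668440e+00,  6.03340446e-06,
        1.27858884e+00, -1.49990707e-01]), 'dq': array([ 0.00054942,  0.00035583,  0.00069304, -0.00027009, -0.00130076,
        0.00137007]), 'joint_efforts': array([-1.42975255e-04, -4.05663407e+01, -2.92740083e+01, -1.64993535e-04,
        6.19320817e-04,  1.78039972e-06]), 'eef_pos': array([ 0.21736181, -0.63904091,  0.23134874]), 'tcp_rot': array([9.86598122e-01, 1.63169070e-01, 3.18421548e-06, 2.12098496e-05]), 'contact_force': array([0.09071047, 0.32182012, 0.30234129]), 'wrist_torque': array([-0.05267891,  0.08159597, -0.00966969]), 'finger_force': 0.0, 'opening': 0.9994032056687747}
```

View pics/top0.png

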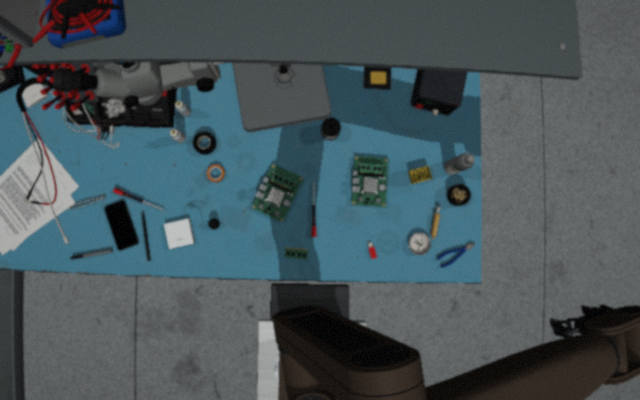

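View pics/scene0.png

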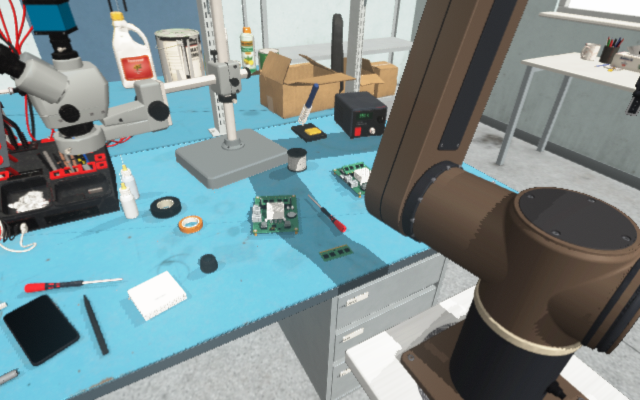

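Top view: two boards, at about (277,192) rotated and (370,182), with the driver between them. Next I'll zoom in on both boards.

```bash
python3 - <<'E'
from h import *
t=cv2.imread('pics/top0.png');s=cv2.imread('pics/scene0.png')
z=lambda i,x,y,w,h:cv2.resize(i[y:y+h,x:x+w],(390,290),interpolation=cv2.INTER_CUBIC)
cv2.imwrite('pics/z1.png',np.vstack([np.hstack([z(t,240,150,80,60),z(t,330,140,80,60)]),np.hstack([z(s,235,180,80,60),z(s,320,145,80,60)])]))
print(viewer.camera_params('wrist'))
c=cam('top')
for uv in [(330,128),(460,162),(420,174),(458,194),(580,75),(372,250),(312,215),(283,72)]: print(uv,at(c,uv,0.0).round(3))
E
```

```text
{'fov_y': 64.89829054368862, 'cx': 315.78111242901406, 'cy': 199.75831168540998, 'k1': -0.01429362158470662, 'hand_eye': array([[ 8.65670852e-04,  9.57042619e-01,  2.89945990e-01,
         7.37880542e-02],
       [ 9.99999192e-01, -1.09838731e-03,  6.39889228e-04,
         1.79021996e-05],
       [ 9.30874258e-04,  2.89945201e-01, -9.57042796e-01,
        -1.42105046e-01],
       [ 0.00000000e+00,  0.00000000e+00,  0.00000000e+00,
         1.00000000e+00]])}
(330, 128) [ 0.729 -0.043  0.   ]
(460, 162) [ 0.638 -0.444  0.   ]
(420, 174) [ 0.597 -0.319  0.   ]
(458, 194) [ 0.539 -0.438  0.   ]
(580, 75) [ 0.945 -0.865  0.   ]
(372, 250) [ 0.365 -0.176  0.   ]
(312, 215) [0.465 0.005 0.   ]
(283, 72) [0.9   0.105 0.   ]
```

View pics/z1.png

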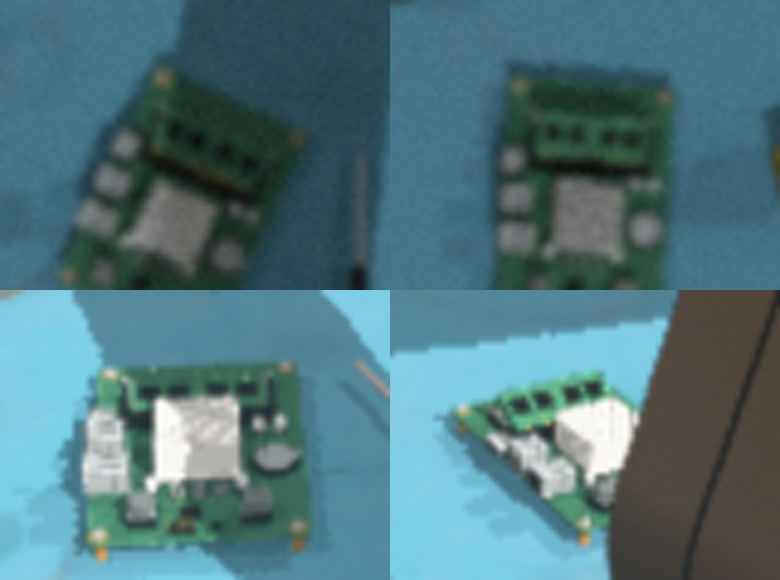

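The right-hand board's module (about (373,165) in the top view) stands up and shows a large tilted face, while the left board's lies flat. So board_a is the right one, near (0.555,-0.16). I'll move above it with the fingers shut.

```bash
python3 -m handwheel '[[[0,0.0325,-0.0245,0,0],[0,0.0325,-0.0245,0,0],[0,0.0325,-0.0245,0,0],[0,0.0325,-0.0245,0,0],[0,0.0325,-0.0245,0,0],[0,0.0325,-0.0245,0,0],[0,0.0325,-0.0245,0,0],[0,0.0325,-0.0245,0,0],[0,0.0325,-0.0245,0,0],[0,0.0325,-0.0245,0,0],[0,0.0325,-0.0245,0,0],[0,0.0325,-0.0245,0,0]]]' 20
python3 -m handwheel '[[[0,0.0325,-0.0245,0,0],[0,0.0325,-0.0245,0,0],[0,0,0,0,6],[0,0,0,0,6],[0,0,0,0,6],[0,0,0,0,0],[0,0,0,0,0]]]'
cat > loc.py <<'E'
from h import *
import sys
im=viewer.read_camera('wrist');cv2.imwrite(f'pics/{sys.argv[1]}.png',im);c=cam('wrist')
for k,z in [('module_a_edge',.032),('board_a_sink_top',.036),('clear_a_top',.0245),('power_a_top',.0245),('board_a',.0)]:
    for r in viewer.pinpoint('wrist',k)[:3]:
        uv=np.array(r['xy'])*[640,400];print(k,round(r['confidence'],2),uv.round(),at(c,uv,z).round(4))
s=get_state();print(s['time'],s['eef_pos'].round(4),R.from_quat(s['tcp_rot']).as_matrix().round(4)[:,0],s['contact_force'].round(2),s['opening'])
E
python3 loc.py w1
```

```text
time: 1.6
eef_pos: [0.4928, -0.2333, 0.2318]
tcp_rot: [0.987, 0.163, 0.0, 0.0]
contact_force: [0.2, -1.0, -0.6]
opening: 0.003
finger_force: 0.0
time: 2.18
eef_pos: [0.5377, -0.1677, 0.2315]
tcp_rot: [1.0, 0.008, 0.0, 0.0]
contact_force: [0.2, 0.5, -0.2]
opening: -0.0
finger_force: 0.0
module_a_edge 0.8 [317.  95.] [ 0.6206 -0.1672  0.032 ]
board_a_sink_top 0.63 [311. 159.] [ 0.5548 -0.1628  0.036 ]
clear_a_top 0.45 [331. 194.] [ 0.5135 -0.1853  0.0245]
power_a_top 0.42 [287. 189.] [ 0.5179 -0.1354  0.0245]
board_a 0.6 [ 85. 171.] [0.5304 0.1125 0.    ]
board_a 0.56 [312. 142.] [ 0.5694 -0.1626  0.    ]
2.4833 [ 0.5376 -0.1681  0.2314] [9.999e-01 1.390e-02 1.000e-04] [-0.17 -0.43  0.26] -0.00022765151064261122
```

View pics/w1.png

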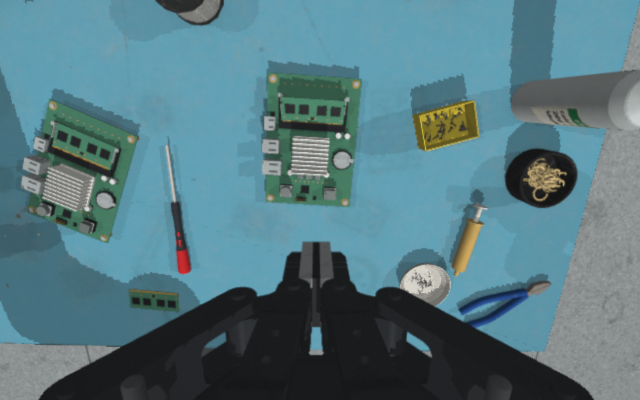

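The right board is at about (312,140), with its module at (313,100) and its two buttons at (286,188) and (331,192). Yaw is about -4.5°. I'll get closer and refine.

```bash
python3 -m handwheel '[[[0,0.02,0,0.033,5],[0,0.02,0,0.033,0],[0,0.02,0,0.033,0],[0,0,0,0,0],[0,0,0,0,0],[0,0,0,0,0]]]'
python3 loc.py w2
```

```text
time: 2.98
eef_pos: [0.5978, -0.1708, 0.1332]
tcp_rot: [0.999, -0.037, 0.0, 0.0]
contact_force: [0.2, 0.4, 1.4]
opening: -0.001
finger_force: 0.0
module_a_edge 0.88 [308. 175.] [ 0.6189 -0.1665  0.032 ]
module_a_edge 0.44 [308. 220.] [ 0.581 -0.163  0.032]
board_a_sink_top 0.97 [309. 250.] [ 0.5554 -0.1626  0.036 ]
power_a_top 0.38 [281. 288.] [ 0.5137 -0.1327  0.0245]
board_a 0.8 [ 38. 275.] [0.5303 0.1136 0.    ]
board_a 0.68 [308. 219.] [ 0.5703 -0.1616  0.    ]
3.2833 [ 0.5981 -0.1709  0.1347] [ 0.9973 -0.0737  0.0035] [-0.56 -0.02 -0.28] -0.00020323209168079988
```

View pics/w2.png

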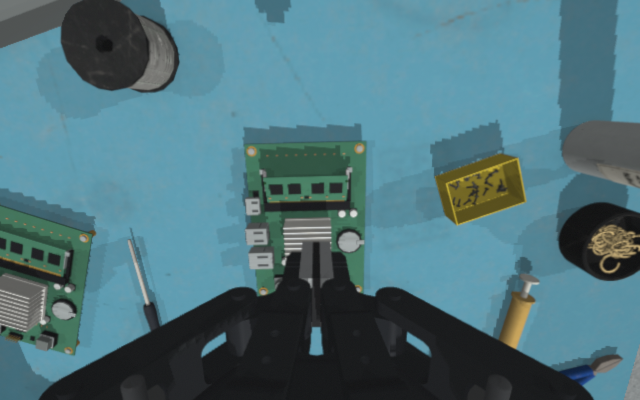

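The module is standing, with its edge at (308,175); yaw is well aligned. I'll move over the free edge and come down to just above it.

```bash
python3 -m handwheel '[[[0,0.019,-0.006,0.02,0],[0,0,0,0.03,0],[0,0,0,0.025,0],[0,0,0,0.015,0],[0,0,0,0,0],[0,0,0,0,0]]]'
python3 loc.py w3
```

```text
time: 3.78
eef_pos: [0.6166, -0.1658, 0.0422]
tcp_rot: [0.999, -0.037, -0.0, -0.0]
contact_force: [0.2, -0.4, 0.2]
opening: -0.002
finger_force: 0.0
module_a_edge 0.87 [312. 247.] [ 0.6186 -0.1644  0.032 ]
board_a_sink_top 0.57 [314. 346.] [ 0.5574 -0.161   0.036 ]
4.0833 [ 0.618  -0.1664  0.0442] [ 0.9973 -0.0736  0.0029] [-0.05 -0.11  0.05] 0.0015618895859795345
```

View pics/w3.png

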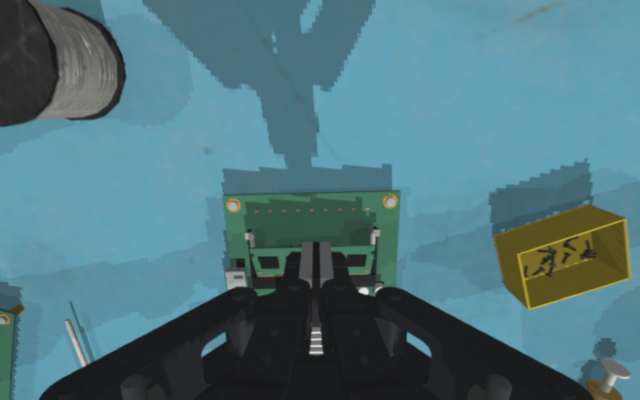

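The fingertips sit centred over the free edge at (313,247). Pressing gently now.

```bash
python3 -m handwheel '[[[0,0,0,0.004,0],[0,0,0,0.004,0],[0,0,0,0.003,0],[0,0,0,0.002,0],[0,0,0,0.002,0],[0,0,0,0.002,0],[0,0,0,0.002,0],[0,0,0,0,0]]]'; python3 -m handwheel '[[[0,0,0,0.001,0],[0,0,0,0.001,0],[0,0,0,0.001,0],[0,0,0,0,0]]]'
```

```text
time: 4.75
eef_pos: [0.6172, -0.166, 0.0232]
tcp_rot: [0.999, -0.037, 0.0, 0.0]
contact_force: [0.7, -0.5, 2.0]
opening: -0.002
finger_force: 0.8
time: 5.08
eef_pos: [0.6176, -0.166, 0.0207]
tcp_rot: [0.999, -0.037, 0.001, 0.0]
contact_force: [1.6, -0.1, 2.4]
opening: 0.0
finger_force: 1.2
```

```bash
python3 -m handwheel '[[[0,0,0,0.001,0],[0,0,0,0.001,0],[0,0,0,0,0]]]'; python3 -m handwheel '[[[0,0,0,0.001,0],[0,0,0,0,0],[0,0,0,0,0]]]'
```

```text
time: 5.33
eef_pos: [0.6169, -0.1659, 0.0184]
tcp_rot: [0.999, -0.037, -0.0, 0.0]
contact_force: [0.4, 0.7, 2.5]
opening: 0.001
finger_force: 1.5
time: 5.58
eef_pos: [0.617, -0.166, 0.0181]
tcp_rot: [0.999, -0.037, -0.0, 0.0]
contact_force: [-1.0, 0.8, 7.1]
opening: 0.004
finger_force: 3.4
```

```bash
python3 -m handwheel '[[[0,0,0,0.001,0],[0,0,0,0,0],[0,0,0,-0.005,0],[0,0,0,-0.03,0],[0,0,0,-0.035,0],[0,0,0,-0.035,0],[0,-0.034,0.007,0,0],[0,-0.034,0.007,0,0],[0,-0.034,0.008,0,0],[0,-0.033,0.008,0,0],[0,0,0,0,0],[0,0,0,0,0]]]'; python3 loc.py w4
```

```text
time: 6.58
eef_pos: [0.4776, -0.1852, 0.1198]
tcp_rot: [0.999, -0.038, -0.002, -0.001]
contact_force: [0.7, -0.2, 2.0]
opening: 0.005
finger_force: 0.0
board_a_sink_top 0.63 [274.  97.] [ 0.5599 -0.1631  0.036 ]
clear_a_top 0.57 [310. 158.] [ 0.5144 -0.1834  0.0245]
power_a_top 0.63 [ 87. 319.] [0.383  0.0291 0.0245]
power_a_top 0.54 [245. 156.] [ 0.5189 -0.1347  0.0245]
board_a 0.75 [274.  83.] [ 0.571  -0.1593  0.    ]
6.8833 [ 0.4811 -0.1859  0.1214] [ 9.974e-01 -7.270e-02  2.000e-04] [-0.56 -0.67  0.09] 0.0010154360642438507
```

View pics/w4.png

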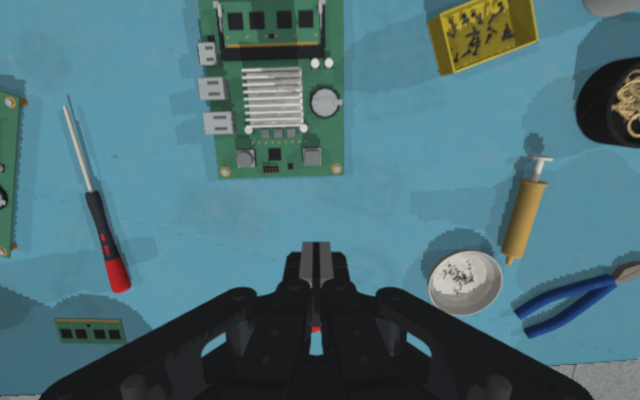

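The module now looks flat, at (270,25). The square button is at (312,156) and the round one at (246,158). I'll move above the square button.

```bash
python3 -m handwheel '[[[0,0.033,-0.004,0,0],[0,0,0,0.03,0],[0,0,0,0.03,0],[0,0,0,0.02,0],[0,0,0,0,0],[0,0,0,0,0],[0,0,0,0,0]]]'; python3 loc.py w5
```

```text
time: 7.47
eef_pos: [0.5146, -0.1848, 0.0426]
tcp_rot: [0.999, -0.037, 0.001, 0.0]
contact_force: [0.1, 0.1, 0.2]
opening: 0.0
finger_force: 0.0
module_a_edge 0.93 [258.  35.] [ 0.6197 -0.167   0.032 ]
board_a_sink_top 0.74 [259. 177.] [ 0.5568 -0.1604  0.036 ]
clear_a_top 0.71 [317. 248.] [ 0.5116 -0.1855  0.0245]
power_a_top 0.84 [222. 247.] [ 0.5161 -0.1326  0.0245]
board_a 0.77 [267. 140.] [ 0.5711 -0.1608  0.    ]
board_a 0.42 [261. 179.] [ 0.548  -0.1542  0.    ]
7.7667 [ 0.514  -0.1847  0.0426] [ 0.9973 -0.0736  0.002 ] [ 0.03 -0.18  0.09] 0.0015269713662453654
```

View pics/w5.png

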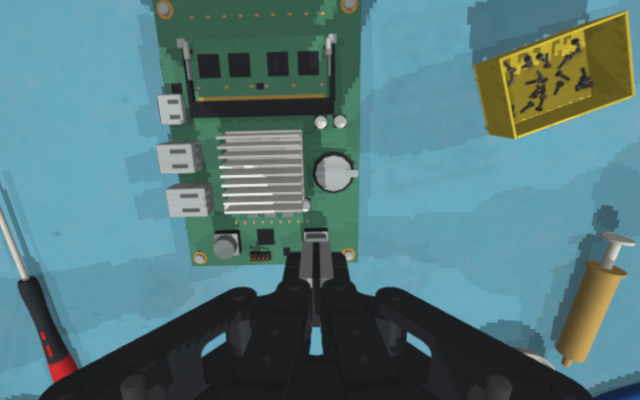

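The module lies flat between its clips at (262,75). The tips at (316,243) are over the square button, well clear of the round one at (226,245). Pressing.

```bash
python3 -m handwheel '[[[0,-0.001,0,0.007,0],[0,0,0,0.007,0],[0,0,0,0.002,0],[0,0,0,0.001,0],[0,0,0,0.001,0],[0,0,0,0.001,0],[0,0,0,0.001,0],[0,0,0,0,0],[0,0,0,0,0]]]'; python3 -m handwheel '[[[0,0,0,0.001,0],[0,0,0,0,0],[0,0,0,0,0]]]'
```

```text
time: 8.52
eef_pos: [0.5123, -0.1842, 0.0216]
tcp_rot: [0.999, -0.037, -0.0, -0.0]
contact_force: [-2.8, 0.8, 4.2]
opening: -0.003
finger_force: 1.9
time: 8.77
eef_pos: [0.5123, -0.1842, 0.0213]
tcp_rot: [0.999, -0.037, -0.0, -0.0]
contact_force: [-4.2, 2.1, 8.2]
opening: 0.003
finger_force: 4.4
```

```bash
python3 -m handwheel '[[[0,0,0,-0.003,0],[0,0,0,-0.005,0],[0,0,0,-0.015,0],[0,0,0,-0.035,0],[0,0,0,-0.035,0],[0,-0.03,0,-0.02,0],[0,0,0,0,0],[0,0,0,0,0],[0,0,0,0,0]]]'; python3 loc.py w6
```

```text
time: 9.52
eef_pos: [0.4824, -0.182, 0.1327]
tcp_rot: [0.999, -0.037, 0.0, -0.0]
contact_force: [-0.2, -0.2, 0.1]
opening: -0.0
finger_force: 0.0
module_a_edge 0.84 [277.  12.] [ 0.618  -0.1648  0.032 ]
board_a_sink_top 0.9 [278. 110.] [ 0.554  -0.1594  0.036 ]
clear_a_top 0.55 [314. 160.] [ 0.5136 -0.1823  0.0245]
power_a_top 0.78 [254. 159.] [ 0.518  -0.1344  0.0245]
board_a 0.93 [279.  90.] [ 0.569  -0.1573  0.    ]
9.8167 [ 0.4823 -0.1818  0.1321] [ 0.9973 -0.0735 -0.0018] [-0.04  0.56 -0.35] 0.004567784994440737
```

View pics/w6.png

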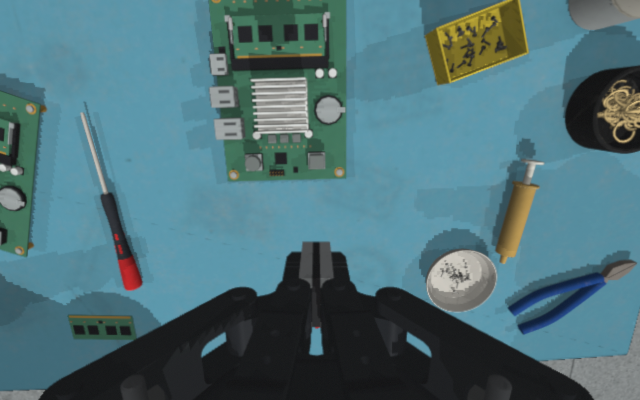

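The board hasn't moved. The module is flat: its gold strip now shows at (280,55), as on the other board. The square button is out at (317,160), and the gripper touches nothing.

```bash
python3 -c "
from plant import sign_off
print(sign_off())"
```

```text
the job is handed in; nothing more can be done
None
```

I pressed the standing memory module on the right-hand board down until it caught flat, pressed the square button fully and let it spring back, touched nothing else, and handed the job in after about 10 s of the 42 s allowed (no verdict came back).

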